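Test the palette knives for spring and sort them

TASK

First test every palette knife that is held in the bench clamps: press the tip of its blade down to the stop, so that the red tell-tale under it goes fully down and stays, and feel how stiff it is. When all have been tested, slide their jaws open, lift the knives out and lay them flat inside a box, the soft, springy ones (about 3 N at the stop) in the yellow box and the stiff ones (about 10 N) in the white box, and leave all the jaws slid fully shut again. Leave the paint jar, brush mug and tape roll alone; a clamp may be empty.

Things in the scene. Friction and masses are not known exactly. Their poses are not given: they have to be found in the camera images.
- knife_a_grip (a point): Palette knife, 178 mm long, 64 g: flat wooden handle 96 long, 22 wide, 14 high, then a steel blade. Point: mid-handle height, 63 mm from the butt, 115 from the tip, at the balance. x points to the tip, z up when flat. Clamped, it lies on a bed 16 wide, 45 mm above the table (33 above the base plate), rear 28 mm of the handle under the jaw's hood, the rest free. All look alike; may be absent.
- knife_a_press (a point): Where to press that blade: its upper face, 12 mm short of the tip, 103 mm ahead of the grip point; 53 mm above the table at rest in the clamp, about 38 at the stop. Force at the stop, tell-tale included: soft about 3 N, stiff about 10 N, growing evenly with the bend.
- knob_a (a point): Black upright knob, 20 mm across, 45 tall, on the sliding jaw of knife a's clamp; point on its axis, 10 mm below its top, 85 mm above the table. x runs along the knife to its tip, y the way the jaw opens. The jaw's hood over the handle is 66 mm above the table and begins 21 mm from the knob's axis. Can be pinched from above and dragged.
- jaw_a (a joint): Sliding jaw of that clamp: 0 shut (hood over the handle), 0.036 m fully open; the hood is clear of the handle from 0.026. About 3 N of friction; it stays where it is left.
- tell_a (a joint): Red tell-tale under that blade's tip: 0 up, 0.014 m fully down, where the blade is at the stop. The pressed blade pushes it down (0.8 N of friction) and it stays down.
- knife_b_grip (a point): Palette knife, 178 mm long, 64 g: flat wooden handle 96 long, 22 wide, 14 high, then a steel blade. Point: mid-handle height, 63 mm from the butt, 115 from the tip, at the balance. x points to the tip, z up when flat. Clamped, it lies on a bed 16 wide, 45 mm above the table (33 above the base plate), rear 28 mm of the handle under the jaw's hood, the rest free. All look alike; may be absent.
- knife_b_press (a point): Where to press that blade: its upper face, 12 mm short of the tip, 103 mm ahead of the grip point; 53 mm above the table at rest in the clamp, about 38 at the stop. Force at the stop, tell-tale included: soft about 3 N, stiff about 10 N, growing evenly with the bend.
- knob_b (a point): Black upright knob, 20 mm across, 45 tall, on the sliding jaw of knife b's clamp; point on its axis, 10 mm below its top, 85 mm above the table. x runs along the knife to its tip, y the way the jaw opens. The jaw's hood over the handle is 66 mm above the table and begins 21 mm from the knob's axis. Can be pinched from above and dragged.
- jaw_b (a joint): Sliding jaw of that clamp: 0 shut (hood over the handle), 0.036 m fully open; the hood is clear of the handle from 0.026. About 3 N of friction; it stays where it is left.
- tell_b (a joint): Red tell-tale under that blade's tip: 0 up, 0.014 m fully down, where the blade is at the stop. The pressed blade pushes it down (0.8 N of friction) and it stays down.
- knife_c_grip (a point): Palette knife, 178 mm long, 64 g: flat wooden handle 96 long, 22 wide, 14 high, then a steel blade. Point: mid-handle height, 63 mm from the butt, 115 from the tip, at the balance. x points to the tip, z up when flat. Clamped, it lies on a bed 16 wide, 45 mm above the table (33 above the base plate), rear 28 mm of the handle under the jaw's hood, the rest free. All look alike; may be absent.
- knife_c_press (a point): Where to press that blade: its upper face, 12 mm short of the tip, 103 mm ahead of the grip point; 53 mm above the table at rest in the clamp, about 38 at the stop. Force at the stop, tell-tale included: soft about 3 N, stiff about 10 N, growing evenly with the bend.
- knob_c (a point): Black upright knob, 20 mm across, 45 tall, on the sliding jaw of knife c's clamp; point on its axis, 10 mm below its top, 85 mm above the table. x runs along the knife to its tip, y the way the jaw opens. The jaw's hood over the handle is 66 mm above the table and begins 21 mm from the knob's axis. Can be pinched from above and dragged.
- jaw_c (a joint): Sliding jaw of that clamp: 0 shut (hood over the handle), 0.036 m fully open; the hood is clear of the handle from 0.026. About 3 N of friction; it stays where it is left.
- tell_c (a joint): Red tell-tale under that blade's tip: 0 up, 0.014 m fully down, where the blade is at the stop. The pressed blade pushes it down (0.8 N of friction) and it stays down.
- yellow_box_in (a point): Centre of the inner floor (4 mm above the table) of the loose yellow open box, 240 (its x) x 150 (its y) x 35 mm high, walls 4 mm, 0.4 kg. It can be knocked about.
- white_box_in (a point): Centre of the inner floor (4 mm above the table) of the loose white open box, 240 (its x) x 150 (its y) x 35 mm high, walls 4 mm, 0.4 kg. It can be knocked about.
- paint_jar: Bystander: green paint jar, 64 mm across, 85 high; origin at the centre of its underside. To be left alone.
- brush_mug: Bystander: blue mug of brushes, 76 mm across, 180 high; origin at the centre of its underside. To be left alone.
- tape_roll: Bystander: roll of blue tape, 100 mm across, 25 high, lying flat; origin at the centre of its underside. To be left alone.
- tell_top_a (a point): Middle of the top of that red tell-tale (12 mm square, wider red arms), 49 mm above the table when up, 35 when down.
- tell_top_b (a point): Middle of the top of that red tell-tale (12 mm square, wider red arms), 49 mm above the table when up, 35 when down.
- tell_top_c (a point): Middle of the top of that red tell-tale (12 mm square, wider red arms), 49 mm above the table when up, 35 when down.
Not all that is in view belongs to the job. Leave any green or orange look-alike of the part that bears knife_b_grip alone.

How it is judged:
On the way:
1. every knife present has been pressed to its stop: all their red tell-tales are down while the knives are still in their clamps (x of tell_top_a in the frame of knife_a_grip between 0.09 and 0.116 m and y of tell_top_a in the frame of knife_a_grip between -0.015 and 0.015 m and z of tell_top_a in the frame of knife_a_grip below -0.0135 m and x of tell_top_b in the frame of knife_b_grip between 0.09 and 0.116 m and y of tell_top_b in the frame of knife_b_grip between -0.015 and 0.015 m and z of tell_top_b in the frame of knife_b_grip below -0.0135 m and x of tell_top_c in the frame of knife_c_grip between 0.09 and 0.116 m and y of tell_top_c in the frame of knife_c_grip between -0.015 and 0.015 m and z of tell_top_c in the frame of knife_c_grip below -0.0135 m), for 0.2 s.
At the end, for the whole second after the job is handed in: Every knife that was present lies wholly inside its box, soft in yellow and stiff in white, grip point and press point both within the box walls and under 45 mm above the table; both boxes stand level; all three jaws are shut to within 6 mm (x of knife_a_grip in the frame of yellow_box_in between -0.116 and 0.116 m and y of knife_a_grip in the frame of yellow_box_in between -0.071 and 0.071 m and height (world z) of each of knife_a_grip, knife_a_press, knife_b_grip, knife_b_press, knife_c_grip, knife_c_press below 0.045 m and x of knife_a_press in the frame of yellow_box_in between -0.116 and 0.116 m and y of knife_a_press in the frame of yellow_box_in between -0.071 and 0.071 m and x of knife_b_grip in the frame of white_box_in between -0.116 and 0.116 m and y of knife_b_grip in the frame of white_box_in between -0.071 and 0.071 m and x of knife_b_press in the frame of white_box_in between -0.116 and 0.116 m and y of knife_b_press in the frame of white_box_in between -0.071 and 0.071 m and x of knife_c_grip in the frame of yellow_box_in between -0.116 and 0.116 m and y of knife_c_grip in the frame of yellow_box_in between -0.071 and 0.071 m and x of knife_c_press in the frame of yellow_box_in between -0.116 and 0.116 m and y of knife_c_press in the frame of yellow_box_in between -0.071 and 0.071 m and angle between each of yellow_box_in, white_box_in's own z axis and vertical below 0.1 rad and value of joint each of jaw_a, jaw_b, jaw_c below 0.006 m); the robot touches nothing.
It fails at once if the jar, mug or tape is disturbed (moved over 3 cm) (distance of any of paint_jar, brush_mug, tape_roll from where it was at the start of the episode above 0.03 m).
Of knife_a, knife_b, knife_c only 2 to 3 are there at a start; the rules pass over those that are not, and their reading is None.
At some moment in a run one of yellow_box, white_box may be knocked a few centimetres aside while the robot is not near it.
Once in a run the grip may slacken for a moment while it holds something.
It also fails if it takes over 210 s, if anything falls off the work surface, if the arm or the gripper's body presses on something with over 40 N, if the wrist force passes 120 N, or if a joint passes its speed limit or range.

ROBOT

A 6-joint arm with a two-finger parallel gripper is mounted at the origin on the work surface. World frame = base frame: x ahead of the robot, y to its left, z up, the work surface at z = 0. Lengths are in m, angles in rad, forces in N, time in s.
With the tool pointing down it reaches from about 0.3 to 1 m from the base axis. Payload 5.1 kg.
Tool frame: the origin (TCP) lies on the mounting face of the last link; the fingertips stand 190 mm ahead of it and the grasp point (between the pads) lies 171 mm ahead of it; z points along the fingers, y is the line along which they close (so a half turn about z gives the same grasp; the last joint's range is limited). The gripper opens to 95 mm and grips with 3 to 60 N. Pads are 20 mm wide; open, the fingers measure 119 mm over their backs; the gripper's body (75 mm by 180 mm) begins 59 mm behind the grasp point.
Start: joints at [1.103, 0.124, 1.65, -0, 1.367, -0.083], TCP at [0.244, 0.602, 0.405] pointing down, gripper open.
Joint ranges: [-2.61, 2.61], [-1.02, 2.33], [0.03, 2.71], [-1.35, 4.49], [0.32, 2.68], [-2.91, 2.91]. Speed limits (rad/s): [2.57, 2.57, 3.14, 3.14, 3.14, 3.14].

INTERFACE

Orientations are given as a unit quaternion [x, y, z, w].
In Python, from cell import sensors, snapshot, env, search_frame, cut_out gives the robot as it stands. The module is installed in compiled form; this text tells all that it offers.
- The arm moves only by the tool jog_arm, never from a script. Its argument "targets" is a list of rows, each a list of 6 numbers: the shift along the tool's x, y, z in m, then the turn, a rotation vector about the tool's x, y, z in rad. A call has 1 to 20 rows; each row shifts and turns the commanded pose from where the row before left it, along the tool's axes as they then stand; what a row does not reach is not made up. A row lasts 1/12 s, in which the tool goes at most 41.7 mm and 7.16 degrees, less where a joint would pass 70% of its speed; a pose out of reach is approached as far as the arm can. A call with a gripper value outside its range is refused whole. "gripper" is the finger opening in m, from 0 to 0.0951, set as the call begins (left out, the last holds). The fingers move at their own pace and stop on an object; the grip force is fixed at half the most. Time passes only in rows, so rows that do not move let the fingers close. It gives the time, the measured TCP pose, the force, the opening and the grip force at its end, in the units of the state.
- sensors.state(): the state, without advancing time (a new reading comes with each control period).
- snapshot(name): name is "scene" or "top" or "wrist"; returns a dict with "img" (400x640x3 uint8, blue, green, red), "fx", "fy", "cx", "cy" (pixels), "camera_from_world" (4x4, takes a point from world to camera coordinates). Camera axes: x right, y up, looking along -z (the intrinsics and any distortion apply to the point x, -y, -z); pixel columns grow to the right and rows downward; lengths in m; the calibration is good to about 2 mm. A picture is of the moment at which its call begins. There is no depth.
- env.job_done(): hands the job in; it is judged then, once.
Trained networks look in a picture, given as the dict that the camera call returned (one of the last four; its "shot" number tells which), for a name from the list of things; names that differ only in an ending like _2 or _b are one class to them, and where a whole thing is asked for, a point or a joint stands for the part that bears it (a point fixed in the world has none). Each returns a list of dicts, best first, with "conf" (0 to 1); they miss things now and then, are a little off and sometimes report something else, mostly with a low value. They report only what shows in the picture. A call takes as long as a camera call. They do not tell look-alikes from the thing itself.
- search_frame(picture, name): "extent" ([left, top, right, bottom] in pixels, round what is visible of it).
- cut_out(picture, name): "pixels" (400x640 bool, what is visible of it) and "extent" ([left, top, right, bottom] in pixels, round what is visible of it).
The state is a dict: "time_s": time; "joint_positions": joint angles; "qvel": joint speeds; "effort": joint torques, N m; "ee_pos": TCP position; "tool_rot": TCP orientation; "contact_force": force on the tool from outside, world axes, zero at the start; "torque": the same for the moment, N m; "gripper_width": finger opening in m; "grasp_force": force on a finger pad.
Only numpy, scipy, OpenCV 4.12 (cv2) and the standard library are available. Lean on these libraries where they do the work, as an engineer would, in place of code of your own. Each camera call takes 0.05 s, during which the arm holds its last target. There are 200 camera calls.

## Working session

There is one attempt and no reset: what is moved stays moved. The work goes in short steps, Python scripts to look and compute and a tool call to move; the robot and the scene stay as the last step left them, time stands still between calls to the robot, and variables do not carry over. Pictures are saved under pics/ and viewed, at most 14 in all, crops included, and the job is handed in when it is done.

Besides the shell and the picture viewer there is one more tool, called after "Emit:" by a JSON object that holds its "method" and its "body", one argument or row to a line. jog_arm: Moves the arm, as the interface text tells. Its arguments: {"type":"object","properties":{"targets":{"type":"array","items":{"type":"array","items":{"type":"number"}}},"gripper":{"type":"number"}},"required":["targets"]}

```bash
mkdir -p pics
cat > h.py <<'E'
import numpy as np, cv2
from cell import sensors, snapshot, env, search_frame, cut_out
from scipy.spatial.transform import Rotation as R
def proj(s,p):
    c=s["camera_from_world"]@np.append(p,1); return np.array([s["cx"]+s["fx"]*c[0]/-c[2], s["cy"]+s["fy"]*(-c[1])/-c[2]])
def ray(s,u,v,z):
    T=np.linalg.inv(s["camera_from_world"]); d=T[:3,:3]@np.array([(u-s["cx"])/s["fx"],-(v-s["cy"])/s["fy"],-1]); o=T[:3,3]
    return o+d*(z-o[2])/d[2]
def tool():
    st=sensors.state(); return np.array(st["ee_pos"]),R.from_quat(st["tool_rot"]),st
E
python3 - <<'E'
from h import *
for n in ("top","scene"):
    s=snapshot(n); cv2.imwrite(f"pics/{n}0.png",s["img"])
    T=np.linalg.inv(s["camera_from_world"]); print(n,T[:3,3].round(3),T[:3,2].round(3),{k:v for k,v in s.items() if k not in("img","camera_from_world")})
    for k,z in (("knife_a_grip",.052),("knob_a",.085),("tell_top_a",.049),("yellow_box_in",.02),("white_box_in",.02),("paint_jar",.04),("brush_mug",.09),("tape_roll",.012)):
        for d in search_frame(s,k)[:5]:
            e=d["extent"]; print(k,round(d["conf"],2),[int(x) for x in e],ray(s,(e[0]+e[2])/2,(e[1]+e[3])/2,z)[:2].round(3))
p,r,st=tool(); print(p,r.as_matrix().round(3),st)
E
```

```text
top [ 0.224 -0.066  1.332] [-0.197 -0.002  0.98 ] {'fx': 447.11192586263314, 'fy': 447.11192586263314, 'cx': 320.2738711532125, 'cy': 201.87643652429608, 'shot': 1}
knob_a 0.54 [236, 208, 257, 223] [0.432 0.143]
knob_a 0.52 [295, 191, 316, 209] [ 0.479 -0.022]
knob_a 0.34 [362, 148, 374, 198] [ 0.561 -0.202]
tell_top_a 0.42 [355, 147, 371, 157] [ 0.634 -0.191]
tell_top_a 0.39 [242, 159, 261, 169] [0.592 0.141]
yellow_box_in 0.72 [397, 189, 453, 267] [ 0.413 -0.375]
white_box_in 0.81 [138, 185, 204, 274] [0.396 0.374]
paint_jar 0.66 [290, 103, 305, 132] [0.745 0.009]
brush_mug 0.7 [177, 113, 220, 151] [0.675 0.296]
tape_roll 0.72 [402, 123, 434, 160] [ 0.684 -0.365]
scene [ 1.267 -0.18   1.065] [ 0.632 -0.072  0.771] {'fx': 472.5761866137565, 'fy': 472.5761866137565, 'cx': 315.66381165457165, 'cy': 194.6321384384078, 'shot': 2}
knob_a 0.86 [328, 192, 353, 214] [ 0.502 -0.025]
knob_a 0.84 [268, 200, 294, 225] [ 0.515 -0.185]
knob_a 0.72 [385, 172, 411, 199] [0.46 0.14]
tell_top_a 0.6 [270, 258, 288, 271] [ 0.647 -0.201]
tell_top_a 0.42 [272, 243, 286, 263] [ 0.615 -0.199]
yellow_box_in
[... 462 characters left out ...]
time_s': 0.9, 'joint_positions': array([ 1.10337730e+00,  1.23779010e-01,  1.65029529e+00, -8.03811159e-06,
        1.36748448e+00, -8.25947562e-02]), 'qvel': array([-0.00197569, -0.00015925, -0.00215263,  0.00091728, -0.00017256,
       -0.00123011]), 'effort': array([-2.07497527e-03, -4.17583466e+01, -3.60231292e+01,  7.73866894e-02,
        4.26352106e-02,  1.79894926e-05]), 'ee_pos': array([0.24402689, 0.60244162, 0.4047726 ]), 'tool_rot': array([1.91226273e-01, 9.81545981e-01, 1.52328071e-05, 8.38800652e-06]), 'contact_force': array([ 0.15362542,  0.79094557, -0.57430533]), 'torque': array([ 0.00038445, -0.01189165, -0.01927879]), 'grasp_force': 0.0, 'gripper_width': 0.0946592415559495}
```

Run:
```python
import cv2
a=cv2.imread("pics/top0.png")[80:290,125:465]; cv2.imwrite("pics/top0c.png",cv2.resize(a,(800,494),interpolation=cv2.INTER_CUBIC))
a=cv2.imread("pics/scene0.png")[125:325,175:525]; cv2.imwrite("pics/scene0c.png",cv2.resize(a,(800,457),interpolation=cv2.INTER_CUBIC))
```

```text
(no output)
```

View pics/top0c.png

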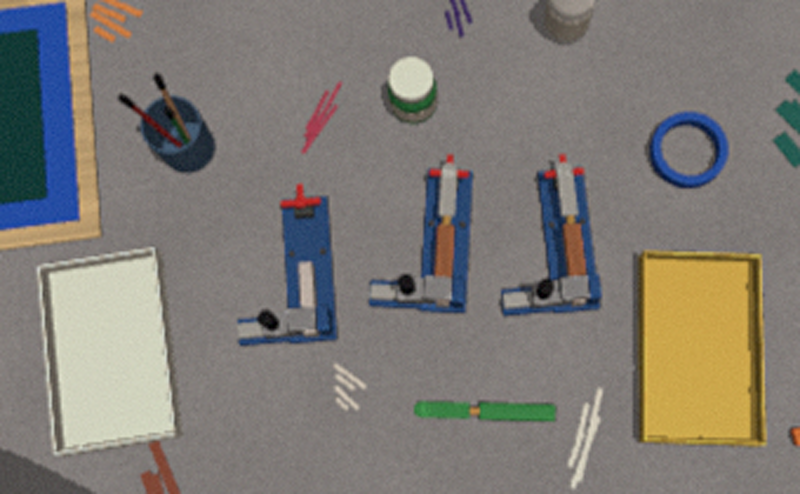

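View pics/scene0c.png

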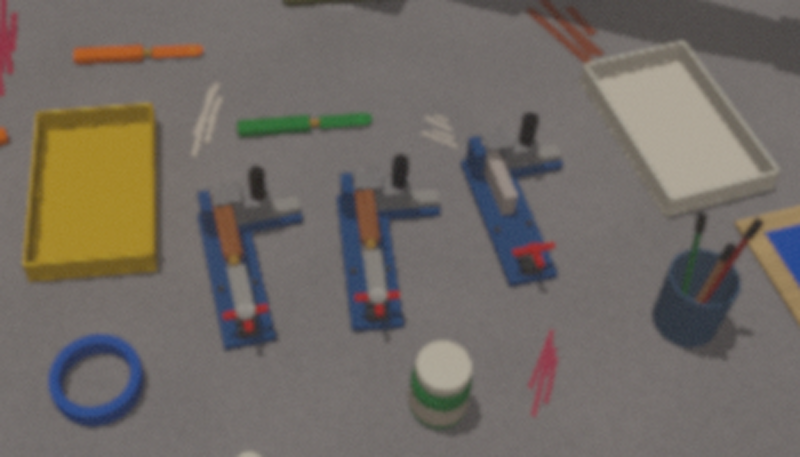

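The picture shows two knives, in the middle clamp (crop x≈445) and the right clamp (x≈570). The left clamp is empty and all the jaws look shut. The jaws open to the left (+y), with the yellow box on the right and the white box on the left. The green and orange knives are decoys.

```bash
cat >> h.py <<'E'
def plan(pos,xdir,tip=0.171):
    """print the turn about tool z and then shift (turned tool axes) so that the point tip ahead of TCP is at pos and tool x along +-xdir, tool down"""
    p,r,st=tool(); x=np.array([np.cos(xdir),np.sin(xdir),0]); z=np.array([0,0,-1.])
    if x@r.as_matrix()[:,0]<0: x=-x
    G=R.from_matrix(np.c_[x,np.cross(z,x),z]); rv=(r.inv()*G).as_rotvec(); d=G.inv().apply(np.array(pos)-tip*z-p)
    n=np.linalg.norm(d)
    print("turn",rv.round(4),"rows",int(np.ceil(np.linalg.norm(rv)/.115)),"shift",d.round(4),"rows",int(np.ceil(n/.035)), "each",(d/max(1,np.ceil(n/.035))).round(4))
E
python3 - <<'E'
from h import *
s=snapshot("top")
f=lambda x,y,z: ray(s,125+x/2.353,80+y/2.353,z)
for h1,h2,t in (((443,275),(446,222),(449,166)),((578,272),(571,220),(563,165))):
    a,b,c=f(*h1,.059),f(*h2,.059),f(*t,.053); print(a.round(3),b.round(3),c.round(3),np.arctan2(*(c-a)[1::-1]), np.linalg.norm((c-a)[:2]))
    th=np.arctan2(*(c-a)[1::-1]); g=c-.115*np.array([np.cos(th),np.sin(th),0]); print(g.round(3)); 
    plan([g[0]-.0,g[1],.30],th)
s=snapshot("wrist"); T=np.linalg.inv(s["camera_from_world"]); print(T.round(3),s["fx"]); p,r,_=tool(); print(r.inv().apply(T[:3,3]-p), (r.inv().as_matrix()@T[:3,:3]).round(3))
E
```

```text
[ 0.495 -0.043  0.059] [ 0.562 -0.045  0.059] [ 0.638 -0.048  0.053] -0.03398047118157628 0.14288023200122688
[ 0.523 -0.044  0.053]
turn [-1.000e-04 -0.000e+00 -3.508e-01] rows 4 shift [-0.3004 -0.6365 -0.0663] rows 21 each [-0.0143 -0.0303 -0.0032]
[ 0.501 -0.21   0.059] [ 0.568 -0.202  0.059] [ 0.641 -0.193  0.053] 0.1240758752815932 0.1410749635818144
[ 0.527 -0.207  0.053]
turn [-1.000e-04 -0.000e+00 -5.089e-01] rows 5 shift [-0.1807 -0.838  -0.0663] rows 25 each [-0.0072 -0.0335 -0.0027]
[[ 0.376 -0.894 -0.244  0.175]
 [ 0.927  0.363  0.1    0.631]
 [-0.    -0.264  0.965  0.386]
 [ 0.     0.     0.     1.   ]] 290.67560649598715
[0.07419956 0.00027685 0.01892394] [[-0.001  0.965  0.264]
 [ 1.     0.001  0.001]
 [ 0.     0.264 -0.965]]
```

```bash
python3 -c "
from h import *
plan([.53,-.08,.20],0.045)"
```

```text
turn [-1.000e-04  0.000e+00 -4.298e-01] rows 4 shift [-0.255  -0.6946  0.0337] rows 22 each [-0.0116 -0.0316  0.0015]
```

Emit:
{"method": "jog_arm", "body": {
  "targets": [
    [0,0,0,0,0,-0.1075],
    [0,0,0,0,0,-0.1075],
    [0,0,0,0,0,-0.1075],
    [0,0,0,0,0,-0.1075],
    [-0.0116,-0.0316,0,0,0,0],
    [-0.0116,-0.0316,0,0,0,0],
    [-0.0116,-0.0316,0,0,0,0],
    [-0.0116,-0.0316,0,0,0,0],
    [-0.0116,-0.0316,0,0,0,0],
    [-0.0116,-0.0316,0,0,0,0],
    [-0.0116,-0.0316,0,0,0,0],
    [-0.0116,-0.0316,0,0,0,0],
    [-0.0116,-0.0316,0,0,0,0],
    [-0.0116,-0.0316,0,0,0,0],
    [-0.0116,-0.0316,0,0,0,0]
  ],
  "gripper": 0
}}

```text
time_s: 2.25
ee_pos: [0.3874, 0.2594, 0.405]
tool_rot: [-0.023, 1.0, 0.0, 0.0]
contact_force: [1.3, 0.2, -0.7]
gripper_width: 0.0023
grasp_force: 0.0
```

Emit:
{"method": "jog_arm", "body": {
  "targets": [
    [-0.0116,-0.0316,0,0,0,0],
    [-0.0116,-0.0316,0,0,0,0],
    [-0.0116,-0.0316,0,0,0,0],
    [-0.0116,-0.0316,0,0,0,0],
    [-0.0116,-0.0316,0,0,0,0],
    [-0.0116,-0.0316,0,0,0,0],
    [-0.0116,-0.0316,0.005,0,0,0],
    [-0.0116,-0.0316,0.005,0,0,0],
    [-0.0116,-0.0316,0.01,0,0,0],
    [-0.0116,-0.0316,0.01,0,0,0],
    [0,0,0.003,0,0,0],
    [0,0,0,0,0,0],
    [0,0,0,0,0,0]
  ]
}}

```text
time_s: 3.33
ee_pos: [0.5172, -0.0494, 0.3716]
tool_rot: [-0.022, 1.0, 0.0, -0.0]
contact_force: [-0.7, 0.2, 0.8]
gripper_width: 0.0005
grasp_force: 0.0
```

Run:
```python
from h import *
plan([.53,-.08,.20],0.045)
s=snapshot("wrist"); im=s["img"]
for k,z in (("knife_a_grip",.059),("knob_a",.095),("tell_top_a",.049)):
    for d in cut_out(s,k)[:5]:
        m=d["pixels"].astype(np.uint8); v,u=np.nonzero(m); P=np.array([ray(s,a,b,z)[:2] for a,b in zip(u,v)])
        c=P.mean(0); w,V=np.linalg.eigh(np.cov(P.T)); x=V[:,1]*np.sign(V[0,1]); q=(P-c)@x
        print(k,round(d["conf"],2),d["extent"],len(u),"c",c.round(4),"yaw",np.arctan2(x[1],x[0]).round(4),"lo",(c+x*q.min()).round(4),"hi",(c+x*q.max()).round(4))
cv2.imwrite("pics/w1.png",im)
```

```text
turn [ 0.0006 -0.0007 -0.0003] rows 1 shift [-0.0114 -0.0311  0.0006] rows 1 each [-0.0114 -0.0311  0.0006]
knob_a 0.88 [146.9, 138.9, 231.0, 175.4] 2377 c [ 0.4764 -0.1683] yaw -1.4152 lo [ 0.4707 -0.1316] hi [ 0.4821 -0.2045]
knob_a 0.81 [318.2, 145.9, 389.4, 180.5] 2035 c [ 0.4766 -0.0218] yaw 1.5337 lo [ 0.4755 -0.0525] hi [0.4778 0.0114]
knob_a 0.79 [489.4, 108.0, 589.8, 144.4] 2614 c [0.4374 0.1333] yaw -1.4882 lo [0.4337 0.1781] hi [0.4406 0.0951]
tell_top_a 0.73 [0.0, 0.0, 126.0, 204.5] 22163 c [ 0.4376 -0.3157] yaw -0.2028 lo [ 0.3371 -0.295 ] hi [ 0.5432 -0.3374]
tell_top_a 0.64 [460.0, 256.2, 503.4, 273.6] 443 c [0.5915 0.1392] yaw -1.4941 lo [0.5896 0.165 ] hi [0.5935 0.1142]
tell_top_a 0.51 [194.3, 300.5, 200.4, 306.7] 41 c [ 0.6572 -0.191 ] yaw -1.1934 lo [ 0.6554 -0.1864] hi [ 0.659  -0.1954]
```

View pics/w1.png

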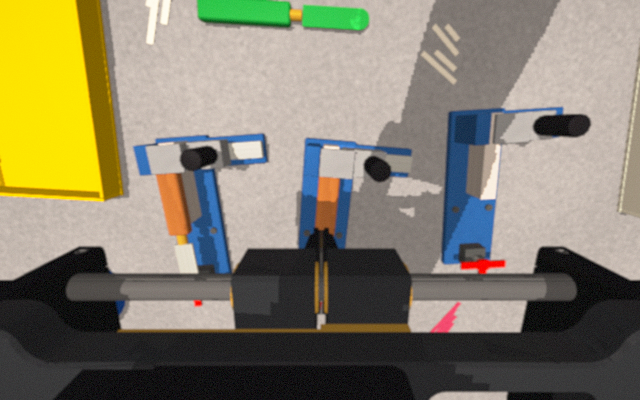

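The wrist view is upside-down, with the robot side at the top. The right knife's handle is at (175,205) and the middle one's at (327,205), with the blades hidden behind the gripper. I'll move 10 cm further forward for a clear look.

Emit:
{"method": "jog_arm", "body": {
  "targets": [
    [-0.025,-0.015,0,0,0,0],
    [-0.025,-0.015,0,0,0,0],
    [-0.025,-0.015,0,0,0,0],
    [-0.025,-0.015,0,0,0,0],
    [-0.01,0,0,0,0,0],
    [0,0,0,0,0,0],
    [0,0,0,0,0,0]
  ]
}}

```text
time_s: 4.12
ee_pos: [0.6298, -0.1035, 0.3717]
tool_rot: [-0.023, 1.0, 0.0, -0.0]
contact_force: [-0.2, 1.0, -0.0]
gripper_width: 0.0006
grasp_force: 0.0
```

Run:
```python
from h import *
print(tool()[0])
s=snapshot("wrist"); im=s["img"]
for k,z in (("knife_a_grip",.057),("knob_a",.095),("tell_top_a",.049)):
    for d in cut_out(s,k)[:5]:
        m=d["pixels"].astype(np.uint8); v,u=np.nonzero(m); P=np.array([ray(s,a,b,z)[:2] for a,b in zip(u,v)])
        c=P.mean(0); w,V=np.linalg.eigh(np.cov(P.T)); x=V[:,1]*np.sign(V[0,1]); q=(P-c)@x
        print(k,round(d["conf"],2),d["extent"],len(u),"c",c.round(4),"yaw",np.arctan2(x[1],x[0]).round(4),"lo",(c+x*q.min()).round(4),"hi",(c+x*q.max()).round(4))
cv2.imwrite("pics/w2.png",im)
```

```text
[ 0.62983768 -0.1035055   0.37168308]
knob_a 0.9 [577.1, 0.7, 639.2, 29.2] 1477 c [0.4621 0.1131] yaw -1.5007 lo [0.4603 0.1383] hi [0.4637 0.0901]
knob_a 0.81 [383.4, 22.6, 471.7, 68.8] 3156 c [ 0.4907 -0.0253] yaw -1.5209 lo [0.4889 0.0119] hi [ 0.4924 -0.0588]
knob_a 0.61 [219.0, 142.5, 249.8, 212.3] 1321 c [ 0.6046 -0.1835] yaw 0.1182 lo [ 0.576  -0.1869] hi [ 0.6359 -0.1798]
knob_a 0.3 [527.9, 163.6, 580.0, 193.6] 584 c [0.5901 0.1028] yaw -1.4745 lo [0.5881 0.1246] hi [0.5922 0.0811]
tell_top_a 0.93 [530.2, 164.6, 579.9, 192.4] 585 c [0.5961 0.1406] yaw -1.4427 lo [0.5929 0.1658] hi [0.5994 0.1149]
tell_top_a 0.87 [214.4, 192.8, 261.2, 218.3] 303 c [ 0.6417 -0.1906] yaw -1.4036 lo [ 0.6377 -0.1669] hi [ 0.6462 -0.2171]
```

View pics/w2.png

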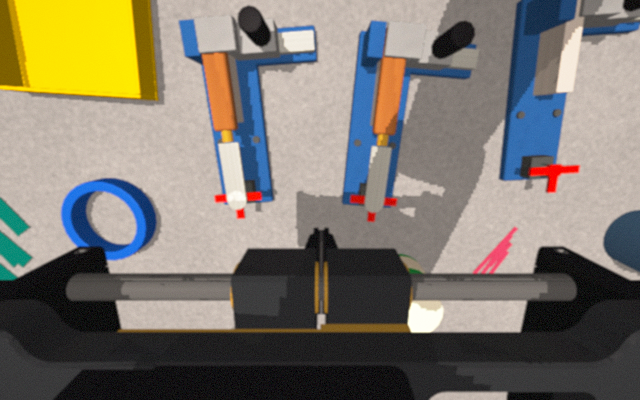

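Both knives and tell-tales are clear. Right knife: handle end (223,128), blade tip ≈(237,207). Middle knife: handle end (386,132), tip ≈(374,212).

Run:
```python
from h import *
s=snapshot("wrist"); im=s["img"]; hsv=cv2.cvtColor(im,cv2.COLOR_BGR2HSV)
for name,(x0,x1),tip in (("R",(195,245),(237,207)),("M",(365,415),(374,212))):
    m=np.zeros(im.shape[:2],np.uint8); m[40:150,x0:x1]=cv2.inRange(hsv,(5,120,120),(17,255,255))[40:150,x0:x1]
    v,u=np.nonzero(m); P=np.array([ray(s,a,b,.059)[:2] for a,b in zip(u,v)]); c=P.mean(0);w,V=np.linalg.eigh(np.cov(P.T)); x=V[:,1]*np.sign(V[0,1]); q=(P-c)@x; y=(P-c)@[-x[1],x[0]]
    lo,hi=np.percentile(q,[.5,99.5]); yw=np.percentile(y,[2,98])
    th=np.arctan2(x[1],x[0]); t=ray(s,*tip,.053)[:2]
    front=c+x*hi+np.mean(yw)*np.array([-x[1],x[0]])
    print(name,len(u),"yaw",th.round(3),"lo",(c+x*lo).round(4),"front",front.round(4),yw.round(4),"grip(from handle)",(front-.033*x).round(4),"tip",t.round(4),"yaw h->t",np.arctan2(*(t-front)[::-1]).round(3),np.linalg.norm(t-front).round(4))
    th2=np.arctan2(*(t-front)[::-1]); 
for e in ((252,14),(456,32)): print("knobtop",ray(s,*e,.095).round(4))
```

```text
R 1760 yaw 0.121 lo [ 0.4979 -0.2083] front [ 0.5706 -0.1995] [-0.0102  0.0103] grip(from handle) [ 0.5378 -0.2035] tip [ 0.6462 -0.1931] yaw h->t 0.085 0.0759
M 1784 yaw -0.039 lo [ 0.4943 -0.0426] front [ 0.5634 -0.0453] [-0.0106  0.0106] grip(from handle) [ 0.5304 -0.044 ] tip [ 0.6451 -0.0454] yaw h->t -0.002 0.0817
knobtop [ 0.4754 -0.1644  0.095 ]
knobtop [ 0.4807 -0.003   0.095 ]
```

```bash
python3 -c "
from h import *
plan([.633,-.0475,.060],-0.035,.19)"
```

```text
turn [-0.      0.0001  0.0808] rows 1 shift [-0.0019  0.0564  0.122 ] rows 4 each [-0.0005  0.0141  0.0305]
```

Emit:
{"method": "jog_arm", "body": {
  "targets": [
    [0,0,0,0,0,0.08],
    [-0.0005,0.0141,0.03,0,0,0],
    [-0.0005,0.0141,0.03,0,0,0],
    [-0.0005,0.0141,0.03,0,0,0],
    [-0.0005,0.0141,0.03,0,0,0],
    [0,0,0,0,0,0],
    [0,0,0,0,0,0],
    [0,0,0,0,0,0]
  ],
  "gripper": 0
}}

```text
time_s: 5.03
ee_pos: [0.6343, -0.0485, 0.2537]
tool_rot: [0.017, 1.0, -0.0, 0.001]
contact_force: [0.3, -0.6, 0.5]
gripper_width: 0.0004
grasp_force: 0.0
```

Emit:
{"method": "jog_arm", "body": {
  "targets": [
    [0,0,0.003,0,0,0],
    [0,0,0.003,0,0,0],
    [0,0,0.003,0,0,0],
    [0,0,0.003,0,0,0],
    [0,0,0.003,0,0,0],
    [0,0,0.002,0,0,0],
    [0,0,0.001,0,0,0],
    [0,0,0,0,0,0],
    [0,0,0,0,0,0],
    [0,0,0,0,0,0]
  ]
}}

```text
time_s: 5.87
ee_pos: [0.634, -0.0482, 0.2339]
tool_rot: [0.017, 1.0, -0.0, 0.0]
contact_force: [1.0, -0.4, 0.9]
gripper_width: 0.0005
grasp_force: 1.0
```

Emit:
{"method": "jog_arm", "body": {
  "targets": [
    [0,0,0.001,0,0,0],
    [0,0,0.001,0,0,0],
    [0,0,0.001,0,0,0],
    [0,0,0,0,0,0],
    [0,0,0,0,0,0]
  ]
}}

```text
time_s: 6.28
ee_pos: [0.6339, -0.0482, 0.2312]
tool_rot: [0.017, 1.0, -0.0, -0.0]
contact_force: [-1.7, -1.3, 5.5]
gripper_width: 0.0005
grasp_force: 2.5
```

Emit:
{"method": "jog_arm", "body": {
  "targets": [
    [0,0,0.001,0,0,0],
    [0,0,0.001,0,0,0],
    [0,0,0,0,0,0],
    [0,0,0,0,0,0]
  ]
}}

```text
time_s: 6.62
ee_pos: [0.6342, -0.0482, 0.2307]
tool_rot: [0.017, 1.0, -0.0, -0.0]
contact_force: [-4.8, 0.1, 12.1]
gripper_width: 0.0007
grasp_force: 5.2
```

Emit:
{"method": "jog_arm", "body": {
  "targets": [
    [0,0,0.001,0,0,0],
    [0,0,0,0,0,0],
    [0,0,0,0,0,0]
  ]
}}

```text
time_s: 6.87
ee_pos: [0.6343, -0.0482, 0.2304]
tool_rot: [0.017, 1.0, -0.0, -0.0]
contact_force: [-5.6, -0.7, 15.7]
gripper_width: 0.0006
grasp_force: 6.5
```

Emit:
{"method": "jog_arm", "body": {
  "targets": [
    [0,0,0,0,0,0]
  ]
}}

```text
time_s: 6.95
ee_pos: [0.6343, -0.0482, 0.2304]
tool_rot: [0.017, 1.0, -0.0, -0.0]
contact_force: [-6.3, -1.0, 15.5]
gripper_width: 0.0001
grasp_force: 6.5
```

Emit:
{"method": "jog_arm", "body": {
  "targets": [
    [0,0,0.001,0,0,0],
    [0,0,0,0,0,0],
    [0,0,0,0,0,0]
  ]
}}

```text
time_s: 7.2
ee_pos: [0.6344, -0.0482, 0.2301]
tool_rot: [0.017, 1.0, -0.0, -0.0]
contact_force: [-7.3, -0.8, 18.1]
gripper_width: 0.0006
grasp_force: 7.8
```

Emit:
{"method": "jog_arm", "body": {
  "targets": [
    [0,0,0,0,0,0]
  ]
}}

```text
time_s: 7.28
ee_pos: [0.6344, -0.0482, 0.2301]
tool_rot: [0.017, 1.0, -0.0, 0.0]
contact_force: [-7.6, -0.7, 18.0]
gripper_width: 0.0001
grasp_force: 7.8
```

Emit:
{"method": "jog_arm", "body": {
  "targets": [
    [0,0,-0.0035,0,0,0],
    [0,0,0,0,0,0],
    [0,0,0,0,0,0],
    [0,0,0,0,0,0]
  ]
}}

```text
time_s: 7.62
ee_pos: [0.6342, -0.0481, 0.231]
tool_rot: [0.017, 1.0, 0.0, 0.0]
contact_force: [-1.7, 0.4, 8.1]
gripper_width: 0.0005
grasp_force: 3.4
```

Emit:
{"method": "jog_arm", "body": {
  "targets": [
    [0,0,0,0,0,0]
  ]
}}

```text
time_s: 7.7
ee_pos: [0.6342, -0.0481, 0.231]
tool_rot: [0.017, 1.0, 0.0, 0.0]
contact_force: [-0.2, 0.8, 7.3]
gripper_width: 0.0003
grasp_force: 3.4
```

Emit:
{"method": "jog_arm", "body": {
  "targets": [
    [0,0,-0.001,0,0,0],
    [0,0,0,0,0,0],
    [0,0,0,0,0,0]
  ]
}}

```text
time_s: 7.95
ee_pos: [0.6341, -0.0481, 0.2313]
tool_rot: [0.017, 1.0, 0.0, 0.0]
contact_force: [1.7, -1.1, 3.8]
gripper_width: 0.0002
grasp_force: 2.1
```

Emit:
{"method": "jog_arm", "body": {
  "targets": [
    [0,0,-0.001,0,0,0],
    [0,0,0,0,0,0],
    [0,0,0,0,0,0]
  ]
}}

```text
time_s: 8.2
ee_pos: [0.634, -0.0481, 0.232]
tool_rot: [0.017, 1.0, 0.0, 0.0]
contact_force: [1.9, 1.0, 2.1]
gripper_width: 0.0006
grasp_force: 1.2
```

Emit:
{"method": "jog_arm", "body": {
  "targets": [
    [0,0,-0.02,0,0,0],
    [0,0,-0.03,0,0,0],
    [0.0,-0.03,-0.03,0,0,0],
    [0.0,-0.03,-0.03,0,0,0],
    [0,0,-0.02,0,0,0],
    [0,0,0,0,0,0],
    [0,0,0,0,0,0]
  ]
}}

```text
time_s: 8.78
ee_pos: [0.6317, -0.1072, 0.3615]
tool_rot: [0.018, 1.0, 0.0, 0.0]
contact_force: [0.5, -0.1, -1.1]
gripper_width: 0.0006
grasp_force: 0.0
```

Run:
```python
from h import *
print(tool()[0],sensors.state()["contact_force"])
s=snapshot("wrist"); im=s["img"]
u,v=proj(s,[.635,-.048,.045]).astype(int); print(u,v)
u0=max(0,u-140);cv2.imwrite("pics/w3.png",cv2.resize(im[80:280,u0:u0+300],None,fx=2.5,fy=2.5,interpolation=cv2.INTER_CUBIC)); print(u0)
plan([.637,-.192,.060],.115,.19)
```

```text
[ 0.6316929  -0.10719283  0.36146998] [ 0.48622122 -0.10086562 -1.13169088]
376 196
236
turn [ 0.0011 -0.0026 -0.1498] rows 2 shift [ 0.0041 -0.0854  0.1096] rows 4 each [ 0.001  -0.0213  0.0274]
```

View pics/w3.png

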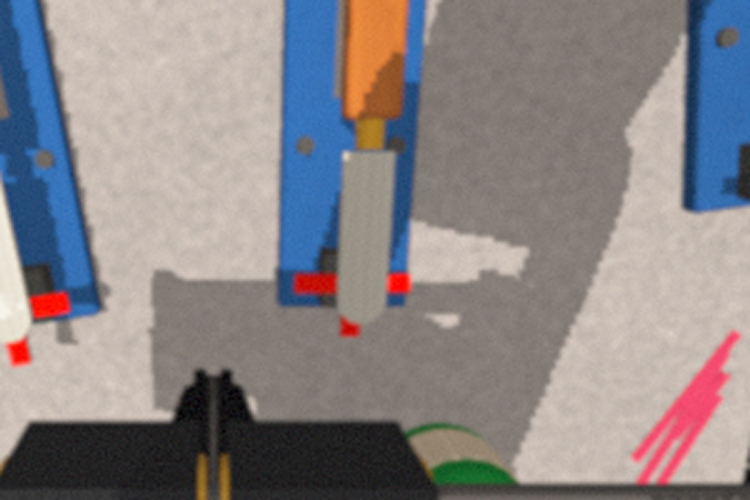

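The middle knife's tell-tale has dropped: its arms now show behind the tip at crop (350,283). The force was about 2–4 N just at the stop, so this knife is soft. Next is the right knife.

Emit:
{"method": "jog_arm", "body": {
  "targets": [
    [0,0,0,0,0,-0.075],
    [0,0,0,0,0,-0.075],
    [0.001,-0.0213,0.0274,0,0,0],
    [0.001,-0.0213,0.0274,0,0,0],
    [0.001,-0.0213,0.0274,0,0,0],
    [0.001,-0.0213,0.0274,0,0,0],
    [0,0,0,0,0,0],
    [0,0,0,0,0,0],
    [0,0,0,0,0,0]
  ]
}}

```text
time_s: 9.58
ee_pos: [0.6373, -0.1911, 0.2502]
tool_rot: [-0.058, 0.998, 0.001, -0.001]
contact_force: [1.2, 0.6, 0.1]
gripper_width: 0.0002
grasp_force: 0.0
```

Emit:
{"method": "jog_arm", "body": {
  "targets": [
    [0,0,0.003,0,0,0],
    [0,0,0.003,0,0,0],
    [0,0,0.003,0,0,0],
    [0,0,0.003,0,0,0],
    [0,0,0.003,0,0,0],
    [0,0,0.002,0,0,0],
    [0,0,0,0,0,0],
    [0,0,0,0,0,0],
    [0,0,0,0,0,0]
  ]
}}

```text
time_s: 10.33
ee_pos: [0.638, -0.192, 0.2358]
tool_rot: [-0.058, 0.998, 0.0, 0.0]
contact_force: [-1.7, 1.4, 6.7]
gripper_width: 0.0005
grasp_force: 2.6
```

Emit:
{"method": "jog_arm", "body": {
  "targets": [
    [0,0,0.001,0,0,0],
    [0,0,0.001,0,0,0],
    [0,0,0,0,0,0],
    [0,0,0,0,0,0]
  ]
}}

```text
time_s: 10.67
ee_pos: [0.6379, -0.192, 0.234]
tool_rot: [-0.058, 0.998, 0.0, 0.0]
contact_force: [-2.1, 1.6, 7.4]
gripper_width: 0.0003
grasp_force: 3.3
```

Emit:
{"method": "jog_arm", "body": {
  "targets": [
    [0,0,0.001,0,0,0],
    [0,0,0.001,0,0,0],
    [0,0,0,0,0,0],
    [0,0,0,0,0,0]
  ]
}}

```text
time_s: 11.0
ee_pos: [0.6379, -0.1921, 0.2324]
tool_rot: [-0.058, 0.998, 0.0, -0.0]
contact_force: [-3.7, 2.5, 9.8]
gripper_width: 0.0003
grasp_force: 4.0
```

Emit:
{"method": "jog_arm", "body": {
  "targets": [
    [0,0,0.001,0,0,0],
    [0,0,0.001,0,0,0],
    [0,0,0,0,0,0],
    [0,0,0,0,0,0]
  ]
}}

```text
time_s: 11.33
ee_pos: [0.6379, -0.1921, 0.2309]
tool_rot: [-0.058, 0.998, 0.0, -0.0]
contact_force: [-5.6, 2.3, 11.0]
gripper_width: 0.0005
grasp_force: 5.0
```

Emit:
{"method": "jog_arm", "body": {
  "targets": [
    [0,0,0.001,0,0,0],
    [0,0,0,0,0,0],
    [0,0,0,0,0,0],
    [0,0,0,0,0,0]
  ]
}}

```text
time_s: 11.67
ee_pos: [0.6381, -0.1922, 0.2306]
tool_rot: [-0.058, 0.998, -0.0, 0.0]
contact_force: [-5.7, 3.0, 13.2]
gripper_width: 0.0004
grasp_force: 6.0
```

Emit:
{"method": "jog_arm", "body": {
  "targets": [
    [0,0,0.001,0,0,0],
    [0,0,0.001,0,0,0],
    [0,0,0.001,0,0,0],
    [0,0,0,0,0,0],
    [0,0,0,0,0,0],
    [0,0,0,0,0,0]
  ]
}}

```text
time_s: 12.17
ee_pos: [0.6386, -0.1924, 0.2299]
tool_rot: [-0.058, 0.998, -0.0, 0.001]
contact_force: [-9.5, 2.6, 22.2]
gripper_width: 0.0007
grasp_force: 9.7
```

Emit:
{"method": "jog_arm", "body": {
  "targets": [
    [0,0,-0.02,0,0,0],
    [0,0,-0.03,0,0,0],
    [0,0.03,-0.03,0,0,0],
    [0,0.03,-0.03,0,0,0],
    [0,0.02,-0.02,0,0,0],
    [0,0,0,0,0,0],
    [0,0,0,0,0,0],
    [0,0,0,0,0,0]
  ],
  "gripper": 0.045
}}

```text
time_s: 12.83
ee_pos: [0.6283, -0.114, 0.352]
tool_rot: [-0.058, 0.998, 0.0, -0.001]
contact_force: [-0.3, -0.7, -0.1]
gripper_width: 0.0441
grasp_force: 0.0
```

Run:
```python
from h import *
print(tool()[0],sensors.state()["contact_force"])
s=snapshot("wrist"); im=s["img"]
cv2.imwrite("pics/w4.png",im)
hsv=cv2.cvtColor(im,cv2.COLOR_BGR2HSV); m=cv2.inRange(hsv,(0,200,180),(3,255,255))
n,l,st,c=cv2.connectedComponentsWithStats(m)
for i in range(1,n):
    if st[i,4]>30: print(st[i],c[i].round(1),[ray(s,*c[i],z)[:2].round(4) for z in (.049,.035)])
for d in search_frame(s,"knob_a"):
    e=d["extent"]; print(d["conf"],e)
plan([.477,-.003,.10],-.035)
```

```text
[ 0.62825047 -0.11402317  0.35199307] [-0.2973067  -0.6740732  -0.06945884]
[552 188  50  27 526] [574.8 195.9] [array([0.5954, 0.1396]), array([0.5974, 0.1525])]
[223 193   7   6  36] [226.  195.1] [array([ 0.6346, -0.2093]), array([ 0.6386, -0.2136])]
[253 192  16   8  97] [260.5 195.4] [array([ 0.631 , -0.1747]), array([ 0.6347, -0.1773])]
[361 202  17   9  92] [369.3 205.9] [array([ 0.6293, -0.0643]), array([ 0.633 , -0.0614])]
0.92 [210.8, 0.0, 297.6, 55.3]
0.87 [617.9, 0.0, 638.1, 48.8]
0.66 [411.1, 26.3, 511.3, 82.4]
turn [ 0.0008 -0.0038  0.1492] rows 2 shift [0.155  0.1062 0.0799] rows 6 each [0.0258 0.0177 0.0133]
```

View pics/w4.png

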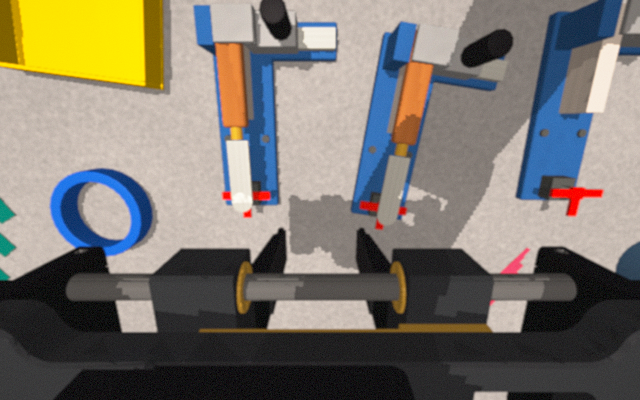

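R tell-tale is down as well (arms at (226,195) and (260,195), behind the tip). R reached about 11 N at the stop, so it is stiff and goes in the white box; M is soft and goes in yellow. Next I pinch M's knob.

Run:
```python
from h import *
s=snapshot("wrist")
print(ray(s,499,43,.095),ray(s,271,6,.095))
plan([.479,-.001,.125],-.035)
```

```text
[0.48225932 0.00130982 0.095     ] [ 0.47745508 -0.1672274   0.095     ]
turn [ 0.0009 -0.0037  0.149 ] rows 2 shift [0.1531 0.1083 0.055 ] rows 6 each [0.0255 0.0181 0.0092]
```

Emit:
{"method": "jog_arm", "body": {
  "targets": [
    [0,0,0,0,0,0.0745],
    [0,0,0,0,-0.003,0.0745],
    [0.0255,0.0181,0.009,0,0,0],
    [0.0255,0.0181,0.009,0,0,0],
    [0.0255,0.0181,0.009,0,0,0],
    [0.0255,0.0181,0.009,0,0,0],
    [0.0255,0.0181,0.009,0,0,0],
    [0.0255,0.0181,0.009,0,0,0],
    [0,0,0,0,0,0],
    [0,0,0,0,0,0],
    [0,0,0,0,0,0]
  ],
  "gripper": 0.06
}}

```text
time_s: 13.9
ee_pos: [0.48, -0.0006, 0.2989]
tool_rot: [0.017, 1.0, -0.0, 0.002]
contact_force: [0.5, -0.3, 0.2]
gripper_width: 0.0599
grasp_force: 0.0
```

Run:
```python
from h import *
plan([.480,0,.090],-.035)
s=snapshot("wrist"); cv2.imwrite("pics/w5.png",s["img"])
```

```text
turn [-0.0002  0.0031  0.0007] rows 1 shift [-0.      0.0006  0.0379] rows 2 each [-0.      0.0003  0.019 ]
```

View pics/w5.png

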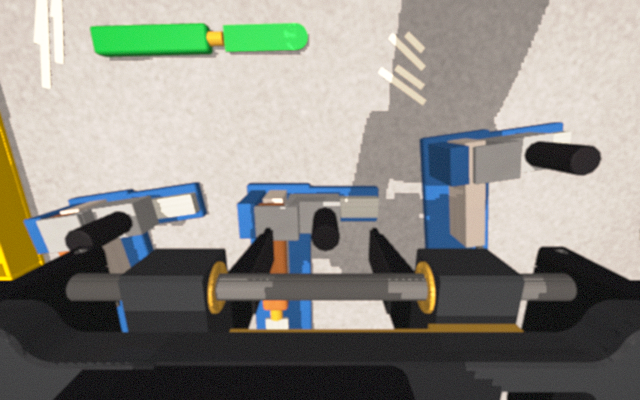

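The knob, at (325,228), is centred between the fingers. I'll descend, close and drag it 36 mm along +y.

Emit:
{"method": "jog_arm", "body": {
  "targets": [
    [0,0,0.019,0,0.003,0],
    [0,0,0.018,0,0,0],
    [0,0,0,0,0,0],
    [0,0,0,0,0,0]
  ]
}}

```text
time_s: 14.28
ee_pos: [0.4801, -0.0007, 0.2616]
tool_rot: [0.017, 1.0, 0.0, -0.001]
contact_force: [-0.3, 0.1, 0.1]
gripper_width: 0.0599
grasp_force: 0.0
```

Emit:
{"method": "jog_arm", "body": {
  "targets": [
    [0,0,0,0,0,0],
    [0,0,0,0,0,0],
    [0,0,0,0,0,0],
    [0,0,0,0,0,0],
    [0,0,0,0,0,0],
    [0,0,0,0,0,0],
    [0,0,0,0,0,0],
    [0,0,0,0,0,0]
  ],
  "gripper": 0
}}

```text
time_s: 14.95
ee_pos: [0.4796, 0.001, 0.2624]
tool_rot: [0.017, 1.0, 0.002, 0.0]
contact_force: [0.2, 6.2, 2.6]
gripper_width: 0.0193
grasp_force: 30.0
```

Emit:
{"method": "jog_arm", "body": {
  "targets": [
    [0,0.005,0,0,0,0],
    [0,0.005,0,0,0,0],
    [0,0.005,0,0,0,0],
    [0,0.005,0,0,0,0],
    [0,0.005,0,0,0,0],
    [0,0.005,0,0,0,0],
    [0,0.006,0,0,0,0],
    [0,0,0,0,0,0],
    [0,0,0,0,0,0],
    [0,0,0,0,0,0]
  ]
}}

```text
time_s: 15.78
ee_pos: [0.4809, 0.0367, 0.2623]
tool_rot: [0.017, 1.0, 0.001, 0.0]
contact_force: [-1.2, 3.1, 4.3]
gripper_width: 0.0194
grasp_force: 30.0
```

Emit:
{"method": "jog_arm", "body": {
  "targets": [
    [0,0,0,0,0,0],
    [0,0,0,0,0,0],
    [0,0,0,0,0,0],
    [0,0,0,0,0,0],
    [0,0,-0.025,0,0,0],
    [0,0,-0.025,0,0,0],
    [0,0,0,0,0,0],
    [0,0,0,0,0,0]
  ],
  "gripper": 0.06
}}

```text
time_s: 16.45
ee_pos: [0.4813, 0.0358, 0.3135]
tool_rot: [0.017, 1.0, -0.0, 0.002]
contact_force: [-0.3, 0.1, -0.6]
gripper_width: 0.0593
grasp_force: 0.0
```

Run:
```python
from h import *
plan([.531,-.044,.09],-.035)
s=snapshot("wrist"); cv2.imwrite("pics/w6.png",s["img"][100:300,150:450])
s=snapshot("top")
for k in("white_box_in","yellow_box_in"):
    for d in cut_out(s,k)[:1]:
        m=d["pixels"].astype(np.uint8); (cx,cy),(w,h),a=cv2.minAreaRect(np.argwhere(m)[:,::-1].astype(np.float32)); bp=cv2.boxPoints(((cx,cy),(w,h),a))
        Q=np.array([ray(s,*p,.035)[:2] for p in bp]); Q=Q[np.argsort(Q[:,0])]; print(k,Q.round(3).tolist(),Q.mean(0).round(3))
```

```text
turn [-0.0001  0.0033  0.001 ] rows 1 shift [-0.0525 -0.078   0.0525] rows 4 each [-0.0131 -0.0195  0.0131]
white_box_in [[0.268, 0.427], [0.287, 0.271], [0.511, 0.477], [0.532, 0.316]] [0.4   0.373]
yellow_box_in [[0.295, -0.287], [0.297, -0.439], [0.54, -0.291], [0.542, -0.45]] [ 0.419 -0.367]
```

Emit:
{"method": "jog_arm", "body": {
  "targets": [
    [-0.0175,-0.026,0,0,0.003,0],
    [-0.0175,-0.026,0,0,0,0],
    [-0.0175,-0.026,0,0,0,0],
    [0,0,0.018,0,0,0],
    [0,0,0.018,0,0,0],
    [0,0,0.018,0,0,0],
    [0,0,0.018,0,0,0],
    [0,0,0.018,0,0,0],
    [0,0,0,0,0,0],
    [0,0,0,0,0,0],
    [0,0,0,0,0,0]
  ]
}}

```text
time_s: 17.57
ee_pos: [0.5305, -0.0438, 0.2222]
tool_rot: [0.017, 1.0, 0.0, -0.001]
contact_force: [-0.8, -0.2, 0.6]
gripper_width: 0.0595
grasp_force: 0.0
```

Emit:
{"method": "jog_arm", "body": {
  "targets": [
    [0,0,0,0,0,0],
    [0,0,0,0,0,0],
    [0,0,0,0,0,0],
    [0,0,0,0,0,0],
    [0,0,0,0,0,0],
    [0,0,0,0,0,0],
    [0,0,0,0,0,0],
    [0,0,0,0,0,0]
  ],
  "gripper": 0
}}

```text
time_s: 18.23
ee_pos: [0.5304, -0.0437, 0.2221]
tool_rot: [0.017, 1.0, 0.0, -0.001]
contact_force: [0.0, 1.2, 2.1]
gripper_width: 0.0218
grasp_force: 30.0
```

Grasped, but the fingertips reach 19 mm below mid-handle, too deep for laying the knife on the box floor. I'll regrip 10 mm higher, then lift.

Emit:
{"method": "jog_arm", "body": {
  "targets": [
    [0,0,0,0,0,0],
    [0,0,0,0,0,0],
    [0,0,0,0,0,0],
    [0,0,-0.01,0,0,0],
    [0,0,0,0,0,0],
    [0,0,0,0,0,0]
  ],
  "gripper": 0.05
}}

```text
time_s: 18.73
ee_pos: [0.5309, -0.0438, 0.2331]
tool_rot: [0.017, 1.0, -0.0, -0.0]
contact_force: [0.4, -0.4, 0.6]
gripper_width: 0.0492
grasp_force: 0.0
```

Emit:
{"method": "jog_arm", "body": {
  "targets": [
    [0,0,0,0,0,0],
    [0,0,0,0,0,0],
    [0,0,0,0,0,0],
    [0,0,0,0,0,0],
    [0,0,0,0,0,0],
    [0,0,0,0,0,0],
    [0,0,0,0,0,0]
  ],
  "gripper": 0
}}

```text
time_s: 19.32
ee_pos: [0.5303, -0.0436, 0.2318]
tool_rot: [0.017, 1.0, 0.0, -0.002]
contact_force: [0.1, 0.0, 0.3]
gripper_width: 0.0216
grasp_force: 30.0
```

Emit:
{"method": "jog_arm", "body": {
  "targets": [
    [0,0,-0.015,0,0,0],
    [0,0,-0.015,0,0,0],
    [0,0,-0.015,0,0,0],
    [0,0,-0.02,0,0,0],
    [0,0,-0.02,0,0,0],
    [0,0,-0.02,0,0,0],
    [0,0,0,0,0,0],
    [0,0,0,0,0,0]
  ]
}}

```text
time_s: 19.98
ee_pos: [0.531, -0.0438, 0.3378]
tool_rot: [0.017, 1.0, -0.0, -0.0]
contact_force: [-0.8, 0.5, -0.9]
gripper_width: 0.0217
grasp_force: 30.0
```

Run:
```python
from h import *
s=snapshot("top"); cv2.imwrite("pics/t2.png",cv2.resize(s["img"][80:290,125:465],(800,494),interpolation=cv2.INTER_CUBIC))
hsv=cv2.cvtColor(s["img"],cv2.COLOR_BGR2HSV); m=cv2.inRange(hsv,(20,120,80),(32,255,255))
n,l,st,c=cv2.connectedComponentsWithStats(m)
i=1+st[1:,4].argmax(); r=cv2.minAreaRect(np.argwhere(l==i)[:,::-1].astype(np.float32)); Q=np.array([ray(s,*p,.035)[:2] for p in cv2.boxPoints(r)]); print(Q.round(3).tolist(),Q.mean(0).round(3))
plan([.393,-.367,.17],0,.171)
```

```text
[[0.534, -0.288], [0.536, -0.446], [0.294, -0.436], [0.292, -0.284]] [ 0.414 -0.364]
turn [ 0.0001 -0.0035 -0.0338] rows 1 shift [ 0.1375 -0.3232 -0.0048] rows 11 each [ 0.0125 -0.0294 -0.0004]
```

View pics/t2.png

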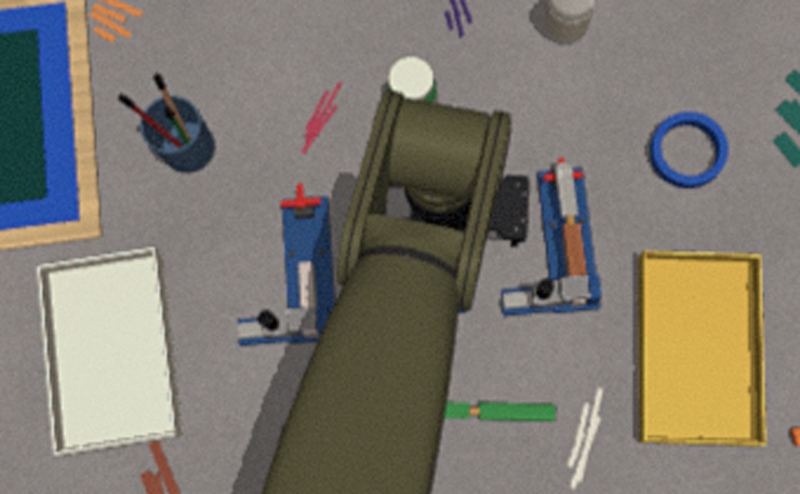

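The yellow box is at crop (640–765, 252–443) with yaw about 0, and the arm holds the knife over the middle clamp. I'll carry it to the yellow box.

Emit:
{"method": "jog_arm", "body": {
  "targets": [
    [0,0,0,0,0,-0.034],
    [0.0125,-0.0294,0,0,0,0],
    [0.0125,-0.0294,0,0,0,0],
    [0.0125,-0.0294,0,0,0,0],
    [0.0125,-0.0294,0,0,0,0],
    [0.0125,-0.0294,0,0,0,0],
    [0.0125,-0.0294,0,0,0,0],
    [0.0125,-0.0294,0,0,0,0],
    [0.0125,-0.0294,0,0,0,0],
    [0.0125,-0.0294,0,0,0,0],
    [0.0125,-0.0294,0,0,0,0],
    [0.0125,-0.0294,0,0,0,0],
    [0,0,0,0,0,0],
    [0,0,0,0,0,0],
    [0,0,0,0,0,0]
  ]
}}

```text
time_s: 21.28
ee_pos: [0.393, -0.3667, 0.3353]
tool_rot: [0.0, 1.0, 0.002, -0.003]
contact_force: [-0.0, -0.2, -0.9]
gripper_width: 0.0219
grasp_force: 30.0
```

Run:
```python
from h import *
plan([.391,-.366,.03],0,.171)
for n in("wrist","scene"):
    s=snapshot(n); 
    for x,y in ((-.12,-.075),(-.12,.075),(.12,.075),(.12,-.075)):
        u,v=proj(s,[.416+x,-.366+y,.035]); cv2.circle(s["img"],(int(u),int(v)),3,(255,0,255),-1)
    if n=="wrist": w=s["img"]
    else: b=s["img"][120:320,130:350]
cv2.imwrite("pics/w7.png",np.hstack([cv2.resize(w,(480,300)),cv2.resize(b,(320,300))]))
```

```text
turn [ 0.0031 -0.005  -0.0002] rows 1 shift [0.002  0.0007 0.1343] rows 4 each [0.0005 0.0002 0.0336]
```

View pics/w7.png

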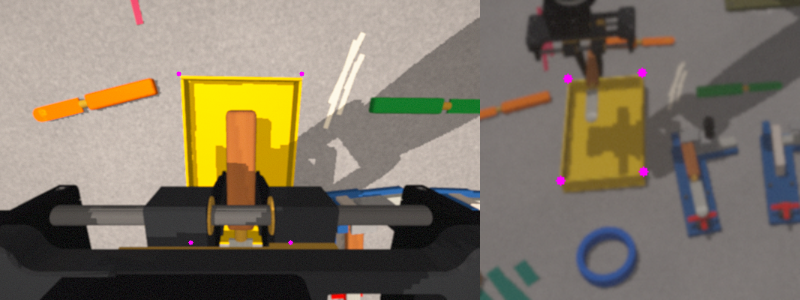

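Emit:
{"method": "jog_arm", "body": {
  "targets": [
    [0.002,0,0.03,0.003,-0.004,0],
    [0,0,0.03,0,0,0],
    [0,0,0.03,0,0,0],
    [0,0,0.02,0,0,0],
    [0,0,0.015,0,0,0],
    [0,0,0.01,0,0,0],
    [0,0,0,0,0,0],
    [0,0,0,0,0,0],
    [0,0,0,0,0,0]
  ]
}}

```text
time_s: 22.13
ee_pos: [0.392, -0.3677, 0.2036]
tool_rot: [-0.0, 1.0, -0.002, 0.001]
contact_force: [-0.2, -0.3, -0.3]
gripper_width: 0.0218
grasp_force: 30.0
```

Emit:
{"method": "jog_arm", "body": {
  "targets": [
    [0,0,0,0,0,0],
    [0,0,0,0,0,0],
    [0,0,0,0,0,0],
    [0,0,0,0,0,0],
    [0,0,0,0,0,0]
  ],
  "gripper": 0.05
}}

```text
time_s: 22.55
ee_pos: [0.3913, -0.3676, 0.2027]
tool_rot: [-0.0, 1.0, -0.002, 0.001]
contact_force: [0.8, 0.6, -0.1]
gripper_width: 0.0482
grasp_force: 0.0
```

Emit:
{"method": "jog_arm", "body": {
  "targets": [
    [0,0,-0.02,0,0,0],
    [0,0,-0.03,0,0,0],
    [0,0,-0.03,0,0,0],
    [0,0,-0.03,0,0,0],
    [0,0,-0.02,0,0,0],
    [-0.02,0.025,-0.01,0,0,0],
    [-0.02,0.025,0,0,0,0],
    [-0.02,0.025,0,0,0,0],
    [-0.02,0.025,0,0,0,0],
    [-0.02,0.025,0,0,0,0],
    [0,0,0,0,0,0],
    [0,0,0,0,0,0]
  ],
  "gripper": 0.06
}}

```text
time_s: 23.55
ee_pos: [0.4918, -0.241, 0.3421]
tool_rot: [-0.002, 1.0, -0.002, 0.0]
contact_force: [-0.4, -0.1, -0.6]
gripper_width: 0.0598
grasp_force: 0.0
```

Run:
```python
from h import *
plan([.4785,.037,.13],-.035); plan([.477,-.166,.13],.115)
s=snapshot("wrist");a=s["img"]
b=snapshot("top")["img"][150:290,350:465]
cv2.imwrite("pics/w8.png",np.hstack([cv2.resize(a,(480,300)),cv2.resize(b,(246,300))]))
```

```text
turn [-0.003   0.0009  0.0382] rows 1 shift [0.023  0.2773 0.0411] rows 9 each [0.0026 0.0308 0.0046]
turn [-0.0031  0.0007 -0.1118] rows 1 shift [0.0061 0.0762 0.0411] rows 3 each [0.002  0.0254 0.0137]
```

View pics/w8.png

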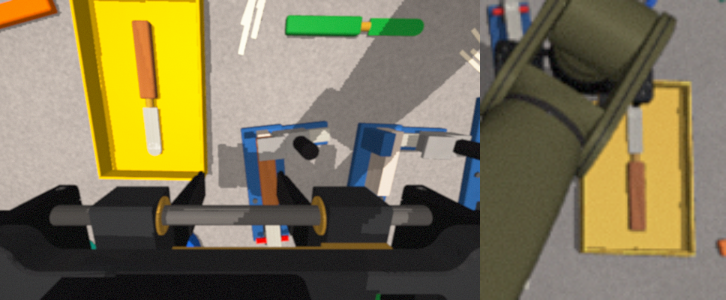

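The soft knife lies flat in the yellow box at (148,90). Next is the right clamp's knob.

Emit:
{"method": "jog_arm", "body": {
  "targets": [
    [0,0,0,-0.003,0,-0.112],
    [0.002,0.0254,0.012,0,0,0],
    [0.002,0.0254,0.012,0,0,0],
    [0.002,0.0254,0.012,0,0,0],
    [0,0,0,0,0,0],
    [0,0,0,0,0,0],
    [0,0,0,0,0,0]
  ]
}}

```text
time_s: 24.23
ee_pos: [0.4766, -0.1681, 0.3066]
tool_rot: [-0.056, 0.998, -0.0, 0.001]
contact_force: [0.2, -1.0, 1.0]
gripper_width: 0.0599
grasp_force: 0.0
```

Run:
```python
from h import *
plan([.477,-.166,.09],.115)
s=snapshot("wrist")
print([(round(d["conf"],2),d["extent"]) for d in search_frame(s,"knob_a")], proj(s,[.477,-.166,.095]),proj(s,[.477,-.166,.055]))
```

```text
turn [-0.0009  0.0016 -0.0039] rows 1 shift [-0.0007  0.002   0.0456] rows 2 each [-0.0003  0.001   0.0228]
[(0.63, [254.0, 195.2, 337.9, 249.3]), (0.57, [495.0, 217.9, 608.1, 271.1])] [323.90232827 232.00095539] [323.48109612 214.68122086]
```

Emit:
{"method": "jog_arm", "body": {
  "targets": [
    [0,0.001,0.023,0,0,0],
    [0,0.001,0.022,0,0,0],
    [0,0,0,0,0,0],
    [0,0,0,0,0,0]
  ]
}}

```text
time_s: 24.67
ee_pos: [0.4763, -0.1656, 0.2605]
tool_rot: [-0.056, 0.998, 0.001, -0.001]
contact_force: [-0.2, -0.6, -0.5]
gripper_width: 0.0599
grasp_force: 0.0
```

Emit:
{"method": "jog_arm", "body": {
  "targets": [
    [0,0,0,0,0,0],
    [0,0,0,0,0,0],
    [0,0,0,0,0,0],
    [0,0,0,0,0,0],
    [0,0,0,0,0,0],
    [0,0,0,0,0,0],
    [0,0,0,0,0,0],
    [0,0,0,0,0,0]
  ],
  "gripper": 0
}}

```text
time_s: 25.33
ee_pos: [0.4766, -0.1653, 0.2614]
tool_rot: [-0.056, 0.998, -0.0, 0.001]
contact_force: [0.0, -2.5, 1.1]
gripper_width: 0.0196
grasp_force: 30.0
```

Emit:
{"method": "jog_arm", "body": {
  "targets": [
    [0,0.005,0,0,0,0],
    [0,0.005,0,0,0,0],
    [0,0.005,0,0,0,0],
    [0,0.005,0,0,0,0],
    [0,0.005,0,0,0,0],
    [0,0.005,0,0,0,0],
    [0,0.005,0,0,0,0],
    [0,0.001,0,0,0,0],
    [0,0,0,0,0,0],
    [0,0,0,0,0,0]
  ]
}}

```text
time_s: 26.17
ee_pos: [0.4726, -0.1309, 0.2614]
tool_rot: [-0.057, 0.998, -0.004, 0.001]
contact_force: [-0.2, -17.1, -2.9]
gripper_width: 0.0197
grasp_force: 30.0
```

Emit:
{"method": "jog_arm", "body": {
  "targets": [
    [0,0,0,0,0,0],
    [0,0,0,0,0,0],
    [0,0,0,0,0,0],
    [0,0,0,0,0,0],
    [0,0,-0.025,0,0,0],
    [0,0,-0.025,0,0,0],
    [0,0,0,0,0,0],
    [0,0,0,0,0,0]
  ],
  "gripper": 0.06
}}

```text
time_s: 26.83
ee_pos: [0.4728, -0.1289, 0.3124]
tool_rot: [-0.056, 0.998, -0.0, 0.002]
contact_force: [0.6, -0.4, -0.9]
gripper_width: 0.0594
grasp_force: 0.0
```

Run:
```python
from h import *
plan([.535,-.203,.0625],.115)
```

```text
turn [-0.0005  0.0036 -0.0023] rows 1 shift [-0.0533 -0.0807  0.0789] rows 4 each [-0.0133 -0.0202  0.0197]
```

Emit:
{"method": "jog_arm", "body": {
  "targets": [
    [-0.0178,-0.027,0,0,0.003,0],
    [-0.0178,-0.027,0,0,0,0],
    [-0.0178,-0.027,0,0,0,0],
    [0,0,0.016,0,0,0],
    [0,0,0.016,0,0,0],
    [0,0,0.016,0,0,0],
    [0,0,0.016,0,0,0],
    [0,0,0.015,0,0,0],
    [0,0,0,0,0,0],
    [0,0,0,0,0,0],
    [0,0,0,0,0,0]
  ]
}}

```text
time_s: 27.75
ee_pos: [0.5343, -0.2036, 0.2319]
tool_rot: [-0.056, 0.998, 0.0, -0.001]
contact_force: [-0.0, -1.3, 0.1]
gripper_width: 0.0599
grasp_force: 0.0
```

Emit:
{"method": "jog_arm", "body": {
  "targets": [
    [0,0,0,0,0,0],
    [0,0,0,0,0,0],
    [0,0,0,0,0,0],
    [0,0,0,0,0,0],
    [0,0,0,0,0,0],
    [0,0,0,0,0,0],
    [0,0,0,0,0,0],
    [0,0,0,0,0,0],
    [0,0,0,0,0,0]
  ],
  "gripper": 0
}}

```text
time_s: 28.5
ee_pos: [0.5344, -0.2038, 0.2322]
tool_rot: [-0.056, 0.998, -0.0, -0.001]
contact_force: [-0.5, -0.1, 1.0]
gripper_width: 0.0218
grasp_force: 30.0
```

Emit:
{"method": "jog_arm", "body": {
  "targets": [
    [0,0,-0.015,0,0,0],
    [0,0,-0.015,0,0,0],
    [0,0,-0.015,0,0,0],
    [0,0,-0.02,0,0,0],
    [0,0,-0.02,0,0,0],
    [0,0,-0.02,0,0,0],
    [0,0,0,0,0,0],
    [0,0,0,0,0,0]
  ]
}}

```text
time_s: 29.17
ee_pos: [0.5348, -0.2039, 0.3379]
tool_rot: [-0.056, 0.998, -0.001, -0.0]
contact_force: [-0.7, -0.5, 0.1]
gripper_width: 0.0217
grasp_force: 30.0
```

Run:
```python
from h import *
s=snapshot("top"); im=s["img"]; cv2.imwrite("pics/t3.png",cv2.resize(im[160:290,120:360],(800,433),interpolation=cv2.INTER_CUBIC))
b=im[:,:250].astype(int); m=((b.min(2)>185)).astype(np.uint8); n,l,st,c=cv2.connectedComponentsWithStats(m); i=1+st[1:,4].argmax()
r=cv2.minAreaRect(np.argwhere(l==i)[:,::-1].astype(np.float32)); bp=cv2.boxPoints(r); print(st[i],bp.round(1).tolist())
Q=np.array([ray(s,*p,.02)[:2] for p in bp]); print(Q.round(3).tolist(),Q.mean(0).round(3))
```

```text
[ 146  189   53   82 3400] [[144.0, 194.0], [190.60000610351562, 188.8000030517578], [199.1999969482422, 265.6000061035156], [152.5, 270.79998779296875]]
[[0.504, 0.466], [0.522, 0.327], [0.293, 0.286], [0.276, 0.42]] [0.399 0.375]
```

View pics/t3.png

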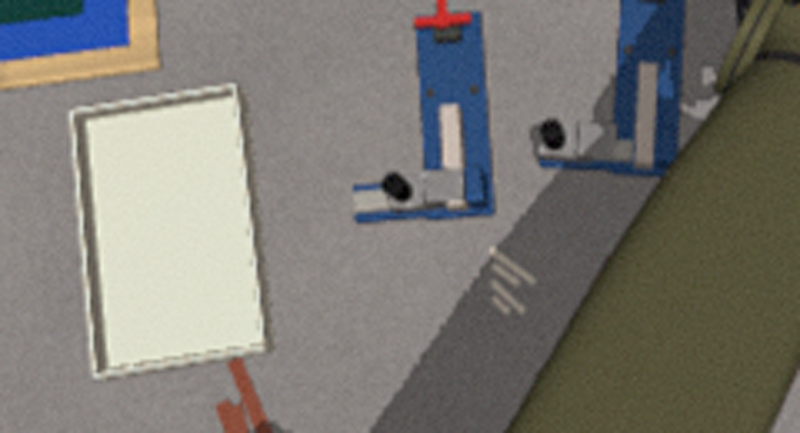

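Run:
```python
from h import *
s=snapshot("top")
Q=np.array([ray(s,120+x/3.333,160+y/3.333,.035)[:2] for x,y in((70,113),(235,85),(270,350),(97,378))]); c=Q.mean(0)
a=Q[0]-Q[3];b=Q[1]-Q[2]; th=np.arctan2(*((a+b)[::-1])); print(Q.round(3).tolist(),c.round(3),th, np.linalg.norm(a),np.linalg.norm(b))
g=c-.026*np.array([np.cos(th),np.sin(th)]); print(g); plan([*g,.17],th)
```

```text
[[0.501, 0.469], [0.529, 0.324], [0.294, 0.277], [0.268, 0.424]] [0.398 0.373] 0.19573992617429725 0.23687391236776317 0.23898105033907924
[0.37245889 0.36816012]
turn [ 0.0017 -0.0042 -0.0835] rows 1 shift [ 0.0474  0.5922 -0.0058] rows 17 each [ 0.0028  0.0348 -0.0003]
```

Emit:
{"method": "jog_arm", "body": {
  "targets": [
    [0,0,0,0.0015,-0.004,-0.0835],
    [0.0028,0.0348,-0.0003,0,0,0],
    [0.0028,0.0348,-0.0003,0,0,0],
    [0.0028,0.0348,-0.0003,0,0,0],
    [0.0028,0.0348,-0.0003,0,0,0],
    [0.0028,0.0348,-0.0003,0,0,0],
    [0.0028,0.0348,-0.0003,0,0,0],
    [0.0028,0.0348,-0.0003,0,0,0],
    [0.0028,0.0348,-0.0003,0,0,0],
    [0.0028,0.0348,-0.0003,0,0,0],
    [0.0028,0.0348,-0.0003,0,0,0],
    [0.0028,0.0348,-0.0003,0,0,0],
    [0.0028,0.0348,-0.0003,0,0,0],
    [0.0028,0.0348,-0.0003,0,0,0],
    [0.0028,0.0348,-0.0003,0,0,0],
    [0.0028,0.0348,-0.0003,0,0,0],
    [0.0028,0.0348,-0.0003,0,0,0],
    [0.0028,0.0348,-0.0003,0,0,0],
    [0,0,0,0,0,0]
  ]
}}

```text
time_s: 30.85
ee_pos: [0.3708, 0.371, 0.3392]
tool_rot: [-0.1, 0.995, -0.0, -0.001]
contact_force: [0.7, -0.9, -0.2]
gripper_width: 0.0218
grasp_force: 30.0
```

Emit:
{"method": "jog_arm", "body": {
  "targets": [
    [0,0,0,0,0,0],
    [0,0,0,0,0,0]
  ]
}}

```text
time_s: 31.02
ee_pos: [0.3725, 0.3669, 0.3393]
tool_rot: [-0.098, 0.995, -0.002, -0.0]
contact_force: [0.1, 0.1, -0.6]
gripper_width: 0.022
grasp_force: 30.0
```

Run:
```python
from h import *
plan([.3725,.368,.031],.195)
c=np.array([.398,.373]);X=np.array([np.cos(.195),np.sin(.195)]);Y=np.array([-X[1],X[0]])
for n in("wrist","scene"):
    s=snapshot(n); 
    for x,y in ((-.12,-.075),(-.12,.075),(.12,.075),(.12,-.075)):
        u,v=proj(s,[*(c+x*X+y*Y),.035]); cv2.circle(s["img"],(int(u),int(v)),3,(255,0,255),-1)
    if n=="wrist": w=s["img"]
    else: b=s["img"][100:300,350:570]
cv2.imwrite("pics/w9.png",np.hstack([cv2.resize(w,(480,300)),cv2.resize(b,(320,300))]))
```

```text
turn [-0.0033 -0.001   0.0013] rows 1 shift [-0.0002  0.001   0.1373] rows 4 each [-0.0001  0.0003  0.0343]
```

View pics/w9.png

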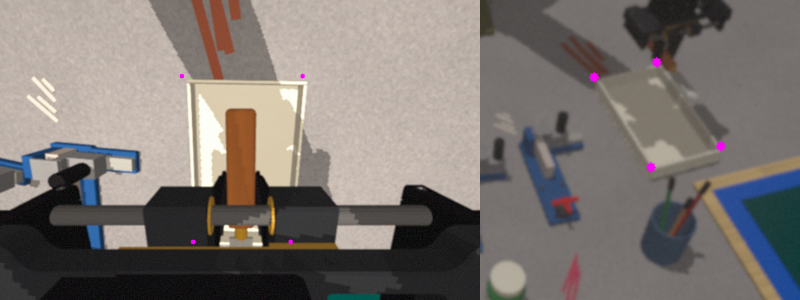

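The knife hangs over the white box. The real box sits about 8 mm further forward and 4 mm to +y of my estimate, so I'll correct for that and lower.

Emit:
{"method": "jog_arm", "body": {
  "targets": [
    [-0.008,0.005,0.02,-0.003,0,0],
    [0,0,0.03,0,0,0],
    [0,0,0.03,0,0,0],
    [0,0,0.03,0,0,0],
    [0,0,0.015,0,0,0],
    [0,0,0.01,0,0,0],
    [0,0,0,0,0,0],
    [0,0,0,0,0,0],
    [0,0,0,0,0,0]
  ]
}}

```text
time_s: 31.87
ee_pos: [0.3808, 0.3741, 0.2078]
tool_rot: [-0.097, 0.995, 0.002, 0.002]
contact_force: [0.6, 0.0, -0.9]
gripper_width: 0.0218
grasp_force: 30.0
```

Emit:
{"method": "jog_arm", "body": {
  "targets": [
    [0,0,0,0,0,0],
    [0,0,0,0,0,0],
    [0,0,0,0,0,0],
    [0,0,0,0,0,0],
    [0,0,0,0,0,0]
  ],
  "gripper": 0.05
}}

```text
time_s: 32.28
ee_pos: [0.38, 0.3741, 0.2066]
tool_rot: [-0.098, 0.995, 0.001, 0.001]
contact_force: [-0.4, 0.9, 1.1]
gripper_width: 0.0475
grasp_force: 0.0
```

Emit:
{"method": "jog_arm", "body": {
  "targets": [
    [0,0,-0.02,0,0,0],
    [0,0,-0.03,0,0,0],
    [0,0,-0.03,0,0,0],
    [0,0,-0.03,0,0,0],
    [0,0,-0.02,0,0,0],
    [0,0,-0.01,0,0,0],
    [0,0,0,0,0,0],
    [0,0,0,0,0,0]
  ],
  "gripper": 0.06
}}

```text
time_s: 32.95
ee_pos: [0.3796, 0.3736, 0.3457]
tool_rot: [-0.098, 0.995, 0.001, 0.001]
contact_force: [-0.1, 0.1, -1.4]
gripper_width: 0.06
grasp_force: 0.0
```

Run:
```python
from h import *
plan([.4808,.0367,.13],-.035)
```

```text
turn [0.0017 0.0014 0.2308] rows 3 shift [-0.113  -0.3331  0.0447] rows 11 each [-0.0103 -0.0303  0.0041]
```

Now I'll close the middle jaw.

Emit:
{"method": "jog_arm", "body": {
  "targets": [
    [0,0,0,0,0,0.077],
    [0,0,0,0,0,0.077],
    [0,0,0,0.0015,0.0015,0.077],
    [-0.0103,-0.0303,0.001,0,0,0],
    [-0.0103,-0.0303,0.001,0,0,0],
    [-0.0103,-0.0303,0.001,0,0,0],
    [-0.0103,-0.0303,0.001,0,0,0],
    [-0.0103,-0.0303,0.001,0,0,0],
    [-0.0103,-0.0303,0.001,0,0,0],
    [-0.0103,-0.0303,0.001,0,0,0],
    [-0.0103,-0.0303,0.005,0,0,0],
    [-0.0103,-0.0303,0.01,0,0,0],
    [-0.0103,-0.0303,0.01,0,0,0],
    [-0.0103,-0.0303,0.01,0,0,0],
    [0,0,0,0,0,0],
    [0,0,0,0,0,0],
    [0,0,0,0,0,0]
  ]
}}

```text
time_s: 34.37
ee_pos: [0.4806, 0.0368, 0.3024]
tool_rot: [0.018, 1.0, 0.0, -0.002]
contact_force: [-0.2, -0.3, 0.1]
gripper_width: 0.0599
grasp_force: 0.0
```

Run:
```python
from h import *
plan([.4808,.0367,.09],-.035)
s=snapshot("wrist"); w=s["img"]; print([(round(d["conf"],2),d["extent"]) for d in search_frame(s,"knob_a")], proj(s,[.4808,.0367,.095]))
s=snapshot("top"); b=s["img"][150:290,120:260]
cv2.imwrite("pics/w10.png",np.hstack([cv2.resize(w,(480,300)),cv2.resize(b,(300,300))]))
```

```text
turn [ 0.0009 -0.0034 -0.0007] rows 1 shift [-0.0002 -0.0001  0.0414] rows 2 each [-0.0001 -0.0001  0.0207]
[(0.97, [418.8, 133.7, 532.5, 185.9]), (0.85, [250.2, 198.7, 334.8, 250.9]), (0.8, [37.2, 194.4, 157.2, 249.3]), (0.54, [0.0, 250.6, 13.4, 272.2])] [320.25431419 234.99931139]
```

View pics/w10.png

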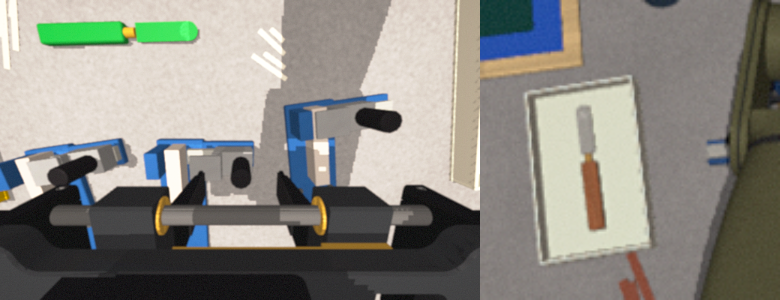

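The stiff knife lies in the white box, and the middle knob is centred between the fingers at (240,172). I'll pinch it and drag the jaw shut.

Emit:
{"method": "jog_arm", "body": {
  "targets": [
    [0,0,0.021,0,-0.003,0],
    [0,0,0.02,0,0,0],
    [0,0,0,0,0,0],
    [0,0,0,0,0,0]
  ]
}}

```text
time_s: 34.85
ee_pos: [0.4807, 0.0375, 0.2624]
tool_rot: [0.017, 1.0, 0.0, 0.0]
contact_force: [0.9, -0.1, -0.0]
gripper_width: 0.0598
grasp_force: 0.0
```

Emit:
{"method": "jog_arm", "body": {
  "targets": [
    [0,0,0,0,0,0],
    [0,0,0,0,0,0],
    [0,0,0,0,0,0],
    [0,0,0,0,0,0],
    [0,0,0,0,0,0],
    [0,0,0,0,0,0],
    [0,0,0,0,0,0],
    [0,0,0,0,0,0]
  ],
  "gripper": 0
}}

```text
time_s: 35.52
ee_pos: [0.4813, 0.0366, 0.2633]
tool_rot: [0.018, 1.0, 0.0, 0.002]
contact_force: [0.5, 0.6, 1.6]
gripper_width: 0.0194
grasp_force: 30.0
```

Emit:
{"method": "jog_arm", "body": {
  "targets": [
    [0,-0.005,0,0,0,0],
    [0,-0.005,0,0,0,0],
    [0,-0.005,0,0,0,0],
    [0,-0.005,0,0,0,0],
    [0,-0.005,0,0,0,0],
    [0,-0.005,0,0,0,0],
    [0,-0.005,0,0,0,0],
    [0,-0.001,0,0,0,0],
    [0,0,0,0,0,0],
    [0,0,0,0,0,0]
  ]
}}

```text
time_s: 36.35
ee_pos: [0.4801, 0.001, 0.2633]
tool_rot: [0.018, 1.0, 0.002, 0.002]
contact_force: [-0.5, 9.0, 2.2]
gripper_width: 0.0189
grasp_force: 30.0
```

Emit:
{"method": "jog_arm", "body": {
  "targets": [
    [0,0,0,0,0,0],
    [0,0,0,0,0,0],
    [0,0,0,0,0,0],
    [0,0,0,0,0,0],
    [0,0,-0.025,0,0,0],
    [0,0,-0.025,0,0,0],
    [0,0,0,0,0,-0.075],
    [0,0,0,0,0,-0.075],
    [0,0,0,0,0,0],
    [0,0,0,0,0,0]
  ],
  "gripper": 0.06
}}

```text
time_s: 37.18
ee_pos: [0.4797, 0.0004, 0.3127]
tool_rot: [-0.056, 0.998, -0.0, 0.001]
contact_force: [0.3, 0.4, 0.2]
gripper_width: 0.0599
grasp_force: 0.0
```

Run:
```python
from h import *
plan([.4726,-.1305,.09],.115)
```

```text
turn [-0.0003  0.0024 -0.0024] rows 1 shift [ 0.0221 -0.1292  0.0517] rows 5 each [ 0.0044 -0.0258  0.0103]
```

Emit:
{"method": "jog_arm", "body": {
  "targets": [
    [0.0044,-0.0258,0,0,0,0],
    [0.0044,-0.0258,0,0,0,0],
    [0.0044,-0.0258,0,0,0,0],
    [0.0044,-0.0258,0,0,0,0],
    [0.0044,-0.0258,0,0,0,0],
    [0,0,0,0,0,0],
    [0,0,0.025,0,0,0],
    [0,0,0.025,0,0,0],
    [0,0,0,0,0,0],
    [0,0,0,0,0,0]
  ]
}}

```text
time_s: 38.02
ee_pos: [0.4721, -0.1295, 0.2612]
tool_rot: [-0.057, 0.998, 0.001, -0.001]
contact_force: [0.3, 0.4, 0.9]
gripper_width: 0.06
grasp_force: 0.0
```

Emit:
{"method": "jog_arm", "body": {
  "targets": [
    [0,0,0,0,0,0],
    [0,0,0,0,0,0],
    [0,0,0,0,0,0],
    [0,0,0,0,0,0],
    [0,0,0,0,0,0],
    [0,0,0,0,0,0],
    [0,0,0,0,0,0],
    [0,0,0,0,0,0]
  ],
  "gripper": 0
}}

```text
time_s: 38.68
ee_pos: [0.4732, -0.1313, 0.2635]
tool_rot: [-0.058, 0.998, -0.003, 0.002]
contact_force: [0.3, -9.2, -3.2]
gripper_width: 0.0196
grasp_force: 30.0
```

Emit:
{"method": "jog_arm", "body": {
  "targets": [
    [0,-0.005,0,0,0,0],
    [0,-0.005,0,0,0,0],
    [0,-0.005,0,0,0,0],
    [0,-0.005,0,0,0,0],
    [0,-0.005,0,0,0,0],
    [0,-0.005,0,0,0,0],
    [0,-0.005,0,0,0,0],
    [0,-0.001,0,0,0,0],
    [0,0,0,0,0,0],
    [0,0,0,0,0,0]
  ]
}}

```text
time_s: 39.52
ee_pos: [0.4772, -0.1664, 0.2634]
tool_rot: [-0.057, 0.998, -0.001, 0.002]
contact_force: [-0.7, -0.4, 4.4]
gripper_width: 0.0192
grasp_force: 30.0
```

Emit:
{"method": "jog_arm", "body": {
  "targets": [
    [0,0,0,0,0,0],
    [0,0,0,0,0,0],
    [0,0,0,0,0,0],
    [0,0,0,0,0,0],
    [0,0,-0.025,0,0,0],
    [0,0,-0.035,0,0,0],
    [0,0,-0.035,0,0,0],
    [-0.02,0,-0.035,0,0,0],
    [-0.035,0,-0.02,0,0,0],
    [-0.035,0,-0.02,0,0,0],
    [-0.035,0,0,0,0,0],
    [0,0,0,0,0,0],
    [0,0,0,0,0,0],
    [0,0,0,0,0,0]
  ],
  "gripper": 0.06
}}

```text
time_s: 40.68
ee_pos: [0.6004, -0.1514, 0.432]
tool_rot: [-0.057, 0.998, 0.0, 0.0]
contact_force: [0.8, -0.4, -0.4]
gripper_width: 0.0603
grasp_force: 0.0
```

Run:
```python
from h import *
s=snapshot("scene"); cv2.imwrite("pics/s2.png",cv2.resize(s["img"][110:320,165:535],(800,454),interpolation=cv2.INTER_CUBIC))
```

```text
(no output)
```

View pics/s2.png

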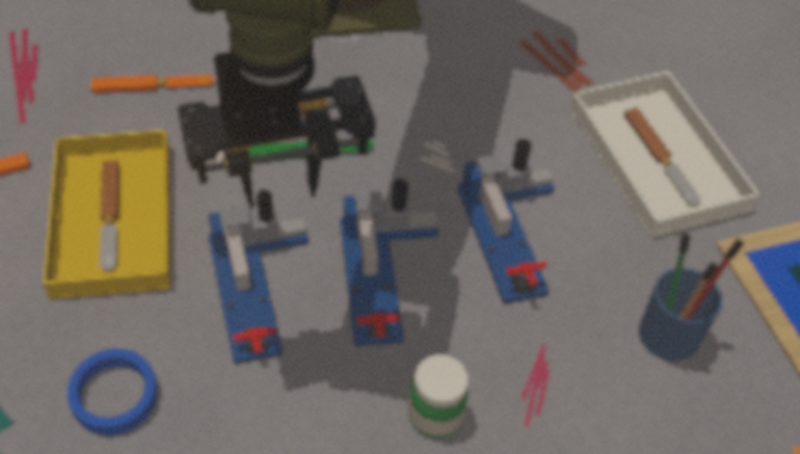

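Both knives lie flat in their boxes at (110,215) and (660,155). All three jaws are shut and the jar, mug and tape are untouched.

```bash
python3 -c "
from h import *
print(env.job_done())"
```

```text
the job is handed in; nothing more can be done
None
```

The job is handed in (the hand-in gave no verdict): both knives pressed to the stop, the soft one (middle clamp) laid in the yellow box and the stiff one (right clamp) in the white box, the third clamp empty, and all three jaws shut.

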